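# Clear the length gauge and hold its rod at the mark

### The job

Metal chips have collected on the plate of the rod length gauge. With the rod still in, wipe all four chips into the trough along the plate's edge using the scraper block, not the fingers, and stand the scraper upright back on the bench top, clear of the gauge. Then pull the sprung telescoping rod out by its upright grip until its pointer lines up with the index tab on the scale, and finish holding it there without letting go; leave the tape roll, the tin and the wick reel alone.

Things in the scene. Friction and masses are not known exactly. Their poses are not given: they have to be found in the camera images.
- gauge: Length gauge fixed to the bench: a metal plate, top 20 mm above the bench. Origin at bench height under the rod grip's home place; +x is the way the rod pulls out, +y points to the scale, -y to the trough, z up. Plate: x -35 to 165, y -50 to 50 mm; scale rail, flush with it, y 50 to 75. The chips start at x 50 to 139, y -38 to 14 mm.
- trough_in (a point): Middle of the trough's floor, 6 mm above the bench. The trough runs along the plate's -y edge (no lip there): inside 46 mm wide (gauge y -50 to -96) and 192 mm long (gauge x -31 to 161); outer wall 24 mm above the bench.
- barrel_mouth (a point): Middle of the open end of the rod's barrel, 44 mm above the bench, at gauge x -60, y 0 mm. The barrel, 24 mm thick with a 29 mm collar, runs from here to gauge x -180 on two saddles.
- rod (a joint): How far the rod is pulled out, m: 0 = home (fully in), stop at 0.15. A spring pulls it back with 2.7 N at home plus 45 N/m, and it slips back home when let go.
- rod_grip (a point): Point on the middle axis of the rod's black upright grip, 70 mm above the bench. The grip is a post 22 x 22 mm in plan, sides along the gauge's x and y, from 28 to 86 mm above the bench; it slides with the rod along the gauge's +x. At home it lies at gauge x 0, y 0. A 9 mm rod and 15 mm sleeve join it to the barrel.
- pointer_tip (a point): Tip of the steel pointer carried by the rod, 46 mm to the gauge's +y of the grip's axis and at the same gauge x as it, 31 mm above the bench.
- index: Small dark steel tab with a brass screw, 18 x 22 x 8 mm, fixed on the gauge's scale at gauge x 65 to 125 mm (varies). Origin at the tip of its wedge, which points to the gauge's -y, on the scale's surface; the pointer is at the mark when it has the same gauge x as this tip. Axes as the gauge's.
- scraper: Scraper block standing on the bench: grey blade 100 (x) x 26 (y) x 16 (z) mm with an upright wooden grip ridge 64 (x) x 18 (y) mm on it, from 16 to 52 mm above the underside. Origin at the centre of the underside, z up, x along the blade. 0.15 to 0.25 kg.
- chip_0: Small steel chip, oblong, 13 x 8 x 7 mm, on the gauge's plate; origin at the centre of its underside. About 12 g.
- chip_1: Small steel chip, L-shaped, 11 x 11 x 7 mm, on the gauge's plate; origin at the centre of its underside. About 12 g.
- chip_2: Small steel slug, round, 12 mm across, 6 mm high, on the gauge's plate; origin at the centre of its underside. About 12 g.
- chip_3: Small steel chip, stepped, 10 x 9 x 8 mm, on the gauge's plate; origin at the centre of its underside. About 12 g.
- tape_black: Roll of black tape lying on the bench, 60 mm across, 18 mm high; a bystander. Origin at the centre of its underside.
- flux_tin: Round tin, 51 mm across, 20 mm high; a bystander. Origin at the centre of its underside.
- wick_reel: Small flat reel of solder wick, 43 x 82 x 11 mm; a bystander. Origin at the centre of its underside.
Not all that is in view belongs to the job. Of the things that look like the scraper, the smaller one is meant.

How it is judged:
By the outcome, as a careful person would: the job done as asked, in the order asked, and still so for the second after the job is handed in, while the arm keeps its last pose, push and grip.
It also fails if it takes over 61 s, if anything falls off the work surface, if the arm or the gripper's body presses on something with over 40 N, if the wrist force passes 120 N, or if a joint passes its speed limit or range.

### The arm

A 6-joint arm with a two-finger parallel gripper is mounted at the origin on a cart in front of the work surface, level with it; the furniture and walls round the work are solid. World frame = base frame: x ahead of the robot, y to its left, z up, the work surface at z = 0. Lengths are in m, angles in rad, forces in N, time in s.
With the tool pointing down it reaches from about 0.4 to 0.925 m from the base axis. Payload 12.5 kg.
Tool frame: the origin (TCP) lies at the very end of the fingers, on their centre line; the grasp point (between the pads) lies 19 mm behind it; z points along the fingers, y is the line along which they close (so a half turn about z gives the same grasp; the last joint's range is limited). The gripper opens to 95 mm and grips with 3 to 60 N. Pads are 20 mm wide; open, the fingers measure 119 mm over their backs; the gripper's body (75 mm by 180 mm) begins 59 mm behind the grasp point.
Start: joints at [-1.276, 0.491, 1.559, -0, 1.092, -0.106], TCP at [0.244, -0.575, 0.183] pointing down, gripper open.
Joint ranges: [-3.1, 3.1], [-0.84, 2.19], [0.05, 2.79], [-1.13, 4.28], [0.06, 2.93], [-2.69, 2.69]. Speed limits (rad/s): [2.22, 2.22, 2.79, 3.14, 3.14, 3.14].

### API

Orientations are given as a rotation vector (axis times angle).
In Python, from rig import ctrl, kinematics, imaging, ticket gives the robot as it stands. Calls block until the motion is done:
- ctrl.movep(position, orientation): joint-space move of the TCP to a pose.
- ctrl.line_to(position, attitude=None, v=0.15, force_limit=None): straight line of the TCP; attitude=None keeps the orientation; v is the mean speed in m/s. With force_limit (N) it stops when the force on the tool has changed by that much, and returns True; else False.
- ctrl.set_joints(angles): joint-space move.
- ctrl.command_gripper(opening, effort=None): finger opening in m; effort is the grip in N (None keeps the last); returns when the fingers have stopped.
- ctrl.hold(seconds).
- kinematics.ik(position, orientation): joint angles nearest the present ones, or None.
- imaging.capture(name): name is "scene" or "top" or "wrist"; returns a dict with "img" (420x560x3 uint8, red, green, blue), "fx", "fy", "cx", "cy" (pixels), "T" (4x4, takes a point from camera to world coordinates). Camera axes: x right, y down, z forward; pixel columns grow to the right and rows downward; lengths in m; the calibration is good to about 2 mm. The wrist camera is an equidistant fisheye: a pixel r from the principal point sees the ray r / f radians off the axis. A picture is of the moment at which its call begins. There is no depth.
A pose or a line that the arm cannot do raises ctrl.IKError and nothing moves.
- ticket.sign_off(): hands the job in; it is judged then, once.
Readings, each from a call of its own:
- ctrl.read_time(): time.
- ctrl.read_qpos(): joint angles.
- ctrl.read_joint_velocities(): joint speeds.
- ctrl.read_joint_torque(): joint torques, N m.
- ctrl.read_ee_pos(): TCP position.
- ctrl.read_eef_rot(): TCP orientation.
- ctrl.read_contact_force(): force on the tool from outside, world axes, zero at the start.
- ctrl.read_wrist_torque(): the same for the moment, N m.
- ctrl.read_opening(): finger opening in m.
- ctrl.read_grip_force(): force on a finger pad.
Only numpy, scipy, OpenCV 4.12 (cv2) and the standard library are available. Lean on these libraries where they do the work, as an engineer would, in place of code of your own. Each camera call takes 0.05 s, during which the arm holds its last target. There are 200 camera calls.

## Working session

There is one attempt and no reset: what is moved stays moved. The work goes in short steps, each a Python script; the robot and the scene stay as the last script left them, time stands still between calls to the robot, and variables do not carry over. Pictures are saved under pics/ and viewed, at most 10 in all, crops included, and the job is handed in when it is done.

```bash
ls; mkdir -p pics; python3 - <<'E'
from rig import ctrl,imaging
import cv2,numpy as np,pickle
d={}
for n in("scene","top"):
    c=imaging.capture(n);d[n]=c;cv2.imwrite(f"pics/{n}0.png",c["img"][:,:,::-1]);print(n,c["fx"],c["fy"],c["cx"],c["cy"],c["T"].round(4).tolist())
pickle.dump(d,open("d0.pkl","wb"));print(ctrl.read_time(),ctrl.read_eef_rot())
E
```

```text
pics
scene 382.8209303197795 382.8209303197795 270.6236002912191 212.1027464778094 [[-0.804, -0.4397, 0.4002, 0.0731], [-0.5945, 0.5846, -0.552, 0.5886], [0.0088, -0.6818, -0.7315, 0.8597], [0.0, 0.0, 0.0, 1.0]]
top 525.7559928866027 525.7559928866027 271.2613646183036 205.93204788838352 [[-0.0201, -0.9967, 0.078, 0.4312], [-0.9995, 0.022, 0.0236, -0.0312], [-0.0252, -0.0775, -0.9967, 1.2226], [0.0, 0.0, 0.0, 1.0]]
0.1 [-3.07779421e+00 -6.25156399e-01  1.70168653e-04]
```

View pics/top0.png

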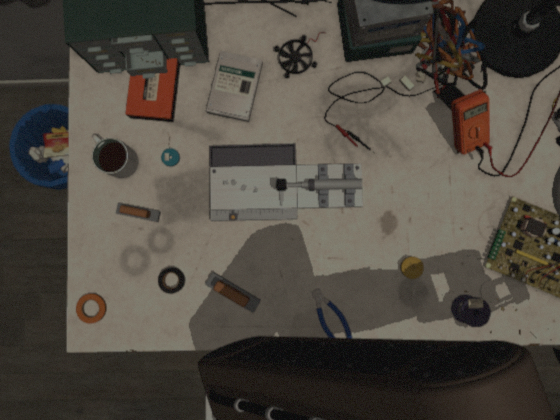

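View pics/scene0.png

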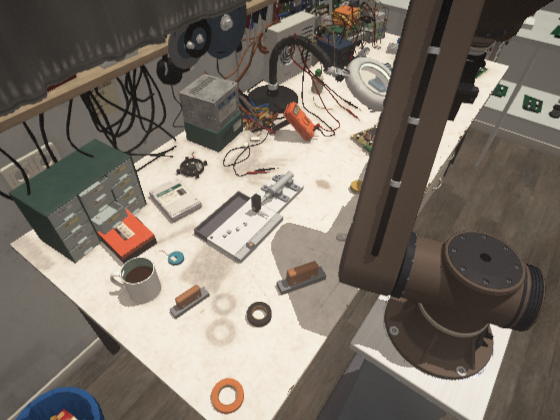

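The top picture shows the gauge at (210–362, 145–220): trough on its far side, pointer grip at (281,185), index on the scale at about (233,215). The scraper look-alikes are the small one at (138,212) and a larger one at (233,291). I choose (138,212), about 43 px ≈ 100 mm long. I'll check it in a close crop.

```bash
cat > h.py <<'E'
import numpy as np,cv2,pickle
def ray(c,u,v):
    d=c["T"][:3,:3]@np.array([(u-c["cx"])/c["fx"],(v-c["cy"])/c["fy"],1]);return c["T"][:3,3],d
def onz(c,u,v,z):
    o,d=ray(c,u,v);return o+d*(z-o[2])/d[2]
def proj(c,p):
    q=c["T"][:3,:3].T@(np.asarray(p)-c["T"][:3,3]);return c["cx"]+c["fx"]*q[0]/q[2],c["cy"]+c["fy"]*q[1]/q[2]
E
python3 - <<'E'
from h import *
c=pickle.load(open("d0.pkl","rb"))["top"];im=c["img"][:,:,::-1]
a=cv2.resize(im[135:230,200:370],None,fx=4.7,fy=4.7,interpolation=cv2.INTER_CUBIC)
b=cv2.resize(im[195:230,105:170],None,fx=4.0,fy=4.0,interpolation=cv2.INTER_CUBIC)
o=np.zeros((a.shape[0]+b.shape[0],a.shape[1],3),np.uint8);o[:a.shape[0]]=a;o[a.shape[0]:,:b.shape[1]]=b
cv2.imwrite("pics/crop.png",np.clip(o*1.4,0,255).astype(np.uint8));print(o.shape)
hsv=cv2.cvtColor(im,cv2.COLOR_BGR2HSV)
w=cv2.inRange(hsv,(3,90,60),(18,255,255))[195:230,105:170]
p=cv2.findNonZero(w);print(cv2.minAreaRect(p))
E
```

```text
(586, 799, 3)
((27.824390411376953, 15.819512367248535), (27.099096298217773, 7.543047904968262), 12.094757080078125)
```

View pics/crop.png

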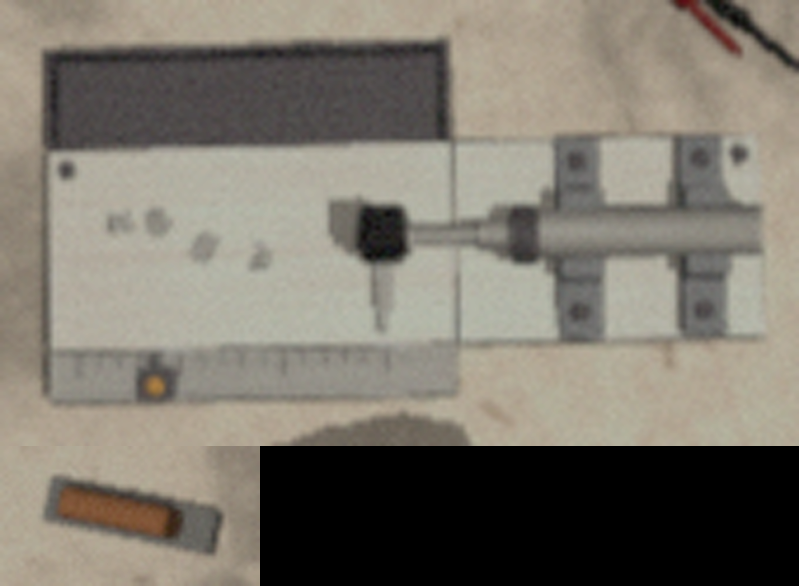

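The crop shows four chips at crop px (119,222), (157,220), (204,247) and (260,256). The index tip is near (155,352), and the pointer tip near (380,330). The small scraper has its blade and wooden ridge as described.

```bash
cat >> h.py <<'E'
def cropA(x,y): return 200+(x+.5)/4.7-.5,135+(y+.5)/4.7-.5
def cropB(x,y): return 105+(x+.5)/4-.5,195+(y-446+.5)/4-.5
def fit(G,W):
    G=np.array(G,float);W=np.array(W)[:,:2];g=G-G.mean(0);w=W-W.mean(0)
    th=np.arctan2((g[:,0]*w[:,1]-g[:,1]*w[:,0]).sum(),(g*w).sum())
    R=np.array([[np.cos(th),-np.sin(th)],[np.sin(th),np.cos(th)]]);return R,W.mean(0)-R@G.mean(0),th
E
python3 - <<'E'
from h import *
c=pickle.load(open("d0.pkl","rb"))["top"]
P=[(48,149),(453,140),(51,402),(458,395),(455,342),(49.5,350)]
G=[(.165,-.05),(-.035,-.05),(.165,.075),(-.035,.075),(-.035,.05),(.165,.05)]
W=[onz(c,*cropA(*p),.02) for p in P]
R,t,th=fit(G,W);print("gauge",t,np.degrees(th));print("res mm",((np.array(G)@R.T+t-np.array(W)[:,:2])*1e3).round(1).tolist())
g=lambda p,z:(R.T@(onz(c,*cropA(*p),z)[:2]-t)*1e3).round(1)
for p in[(119,222),(157,220),(204,247),(260,256)]:print("chip",g(p,.024))
print("index",g((155,352),.024),"screw",g((155,385),.028),"ptr",g((380,331),.031),"grip",g((383,233),.086))
pickle.dump((R,t,th),open("g.pkl","wb"))
a=onz(c,*cropB(50.5,496),.016);b=onz(c,*cropB(217.5,531.5),.002)
print("blade",(a+b)/2,np.linalg.norm((a-b)[:2]),np.degrees(np.arctan2(*(a-b)[1::-1])))
print("ridge",onz(c,*cropB(114,507),.052), [onz(c,*cropB(*p),.052).round(4) for p in((59,496),(172,521))])
E
```

```text
gauge [ 0.5703597 -0.0267768] 89.82983881558594
res mm [[0.3, 0.4], [0.1, -0.2], [0.1, 0.9], [0.4, -0.3], [-0.5, -1.2], [-0.4, 0.4]]
chip [129.4 -12.2]
chip [110.8 -12.9]
chip [87.9  0.9]
chip [60.6  5.9]
index [112.5  51.9] screw [112.3  68.2] ptr [ 2.6 44.3] grip [0.1 3.2]
blade [0.51988497 0.30762612 0.009     ] 0.09645330943939001 76.91701878793359
ridge [0.52083812 0.30712305 0.052     ] [array([0.5277, 0.3383, 0.052 ]), array([0.5122, 0.2743, 0.052 ])]
```

```bash
python3 - <<'E'
from h import *
d=pickle.load(open("d0.pkl","rb"))
def tri(a,b):
    o1,d1=ray(d["top"],*a);o2,d2=ray(d["scene"],*b)
    s=np.linalg.lstsq(np.c_[d1,-d2],o2-o1,rcond=None)[0];return o1+d1*s[0],o2+d2*s[1]
print("mug rim",tri((111,156),(140,273)))
p=tri((111,156),(140,273))[0];print([onz(d["top"],u,v,p[2]) for u,v in((130,156),(111,175),(93,156))])
from rig import kinematics
for f in(-13,0,-.17,167,180):
    f=np.radians(f);h=(f+np.pi/2)/2
    rv=np.pi*np.array([np.cos(h),np.sin(h),0])
    for P in((.52,.3075,.018),(.55,.07,.04),(.625,.07,.04),(.57,.08,.05)):
        q=kinematics.ik(np.array(P),rv);print(np.degrees(f).round(),P,None if q is None else np.round(q,2))
E
```

```text
mug rim (array([0.64075008, 0.3509027 , 0.07243152]), array([0.63851978, 0.34902666, 0.07140197]))
[array([0.639704  , 0.30826621, 0.07243152]), array([0.5980683 , 0.35074596, 0.07243152]), array([0.64174288, 0.39136822, 0.07243152])]
-13.0 (0.52, 0.3075, 0.018) [ 0.42  0.66  1.76 -0.    0.72  0.65]
-13.0 (0.55, 0.07, 0.04) [ 0.01  0.58  1.87 -0.    0.69  0.23]
-13.0 (0.625, 0.07, 0.04) [ 0.01  0.66  1.68 -0.    0.8   0.23]
-13.0 (0.57, 0.08, 0.05) [ 0.02  0.59  1.81 -0.    0.74  0.25]
0.0 (0.52, 0.3075, 0.018) [ 0.42  0.66  1.76 -0.    0.72  0.42]
0.0 (0.55, 0.07, 0.04) [ 0.01  0.58  1.87 -0.    0.69  0.01]
0.0 (0.625, 0.07, 0.04) [ 0.01  0.66  1.68 -0.    0.8   0.01]
0.0 (0.57, 0.08, 0.05) [ 0.02  0.59  1.81 -0.    0.74  0.02]
-0.0 (0.52, 0.3075, 0.018) [0.42 0.66 1.76 0.   0.72 0.43]
-0.0 (0.55, 0.07, 0.04) [0.01 0.58 1.87 0.   0.69 0.01]
-0.0 (0.625, 0.07, 0.04) [0.01 0.66 1.68 0.   0.8  0.01]
-0.0 (0.57, 0.08, 0.05) [0.02 0.59 1.81 0.   0.74 0.03]
167.0 (0.52, 0.3075, 0.018) [ 0.42  0.66  1.76 -0.    0.72 -2.49]
167.0 (0.55, 0.07, 0.04) None
167.0 (0.625, 0.07, 0.04) None
167.0 (0.57, 0.08, 0.05) None
180.0 (0.52, 0.3075, 0.018) None
180.0 (0.55, 0.07, 0.04) None
180.0 (0.625, 0.07, 0.04) None
180.0 (0.57, 0.08, 0.05) None
```

```bash
cat >> h.py <<'E'
def rv(deg):
    h=(np.radians(deg)+np.pi/2)/2;return np.pi*np.array([np.cos(h),np.sin(h),0])
def GW(x,y,z):
    R,t,_=pickle.load(open("g.pkl","rb"));p=R@np.array([x,y])+t;return np.array([p[0],p[1],z])
GA=-.17
E
python3 - <<'E'
from h import *
from rig import ctrl,imaging
s=np.array([.520,.3073,0]);A=rv(-13.5)
ctrl.command_gripper(.06,effort=40)
ctrl.movep(s+[0,0,.16],A)
ctrl.line_to(s+[0,0,.05],v=.2)
print(ctrl.line_to(s+[0,0,.019],v=.06,force_limit=8))
ctrl.command_gripper(0,effort=40);print(ctrl.read_opening(),ctrl.read_grip_force(),ctrl.read_ee_pos())
ctrl.line_to(s+[0,0,.12],v=.2)
ctrl.movep(GW(.095,.029,.09),rv(GA));ctrl.hold(.2)
print(ctrl.read_contact_force(),ctrl.read_time())
c=imaging.capture("scene");cv2.imwrite("pics/s1.png",cv2.resize(c["img"][150:320,100:340,::-1],None,fx=3,fy=3))
E
```

```text
False
0.01594576693617863 39.99865498859435 [0.51996649 0.30734375 0.01902295]
[ 0.00371119  0.18885167 -2.25908565] 8.1083
```

View pics/s1.png

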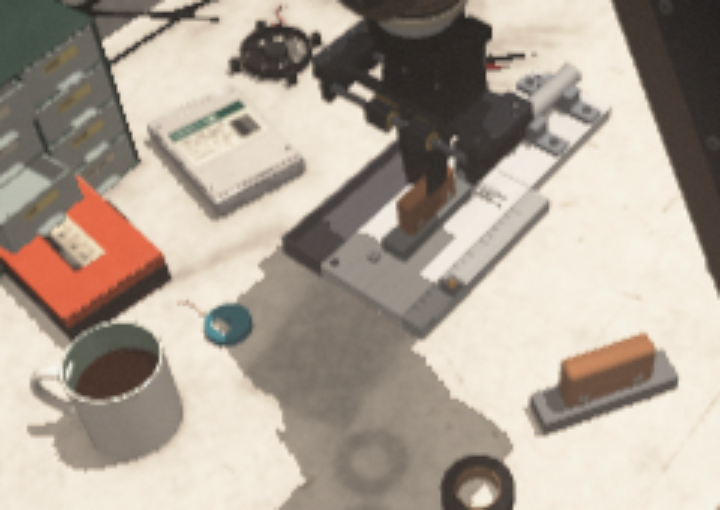

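The scraper is gripped level above the plate, with its near blade end at crop (385–402, 243–257). I'll check that end against the expected gauge x before lowering.

```bash
python3 - <<'E'
from h import *
from rig import ctrl,imaging
c=pickle.load(open("d0.pkl","rb"))["scene"]
R,t,_=pickle.load(open("g.pkl","rb"))
for p in((385,245),(402,257)):
    print((R.T@(onz(c,100+p[0]/3,150+p[1]/3,.071)[:2]-t)*1e3).round(1))
for z in(.071,.087):print([np.round((np.array(proj(c,GW(.145,y,z)))-[100,150])*3) for y in(.016,.042)])
E
```

```text
[146.1  18.1]
[147.5  39.3]
[array([384., 243.]), array([406., 257.])]
[array([383., 232.]), array([405., 245.])]
```

```bash
python3 - <<'E'
from h import *
from rig import ctrl,imaging
ctrl.line_to(GW(.0945,.029,.046),v=.15)
print(ctrl.line_to(GW(.0945,.029,.0375),v=.02,force_limit=4),ctrl.read_ee_pos(),ctrl.read_contact_force())
z=ctrl.read_ee_pos()[2]+.0005
ctrl.line_to(GW(.0945,.029,z),v=.05)
print(ctrl.line_to(GW(.0945,-.057,z),v=.06,force_limit=25),ctrl.read_contact_force(),ctrl.read_ee_pos())
ctrl.hold(.2)
ctrl.line_to(GW(.0945,-.057,.1),v=.15)
ctrl.movep(np.array([.52,.3073,.13]),rv(-13.5));print(ctrl.read_time())
c=imaging.capture("top");pickle.dump(c,open("d1.pkl","wb"))
cv2.imwrite("pics/t1.png",np.clip(cv2.resize(c["img"][135:230,200:370,::-1],None,fx=4.7,fy=4.7,interpolation=cv2.INTER_CUBIC)*1.4,0,255).astype(np.uint8))
E
```

```text
True [0.54173501 0.06776394 0.03888233] [-1.09162803  0.30732185  5.28879412]
False [ 0.31350379 -0.34255492 -0.44004736] [0.62742479 0.06758051 0.0394534 ]
12.625
```

View pics/t1.png

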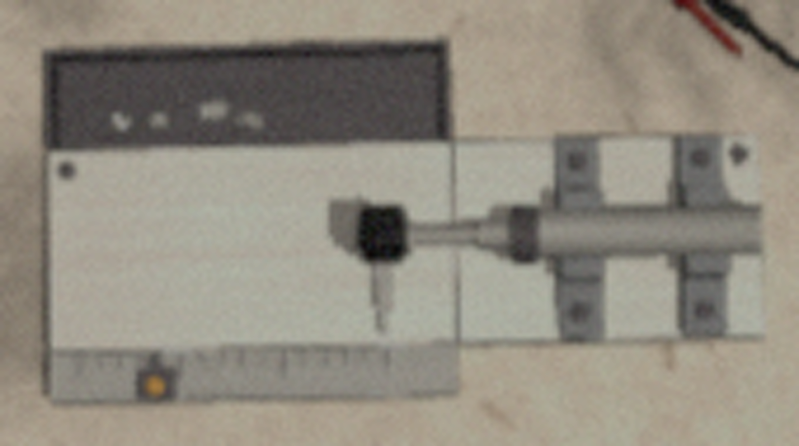

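All four chips lie in the trough at crop (121,120), (158,119), (213,110) and (250,120), and the plate is clean. Next I put the scraper back and grip the rod.

```bash
python3 - <<'E'
from h import *
from rig import ctrl,imaging
s=np.array([.520,.3073,0])
ctrl.line_to(s+[0,0,.03],v=.15)
print(ctrl.line_to(s+[0,0,.0175],v=.02,force_limit=3),ctrl.read_ee_pos())
ctrl.command_gripper(.05,effort=40);ctrl.hold(.1)
ctrl.line_to(s+[0,0,.14],v=.2)
ctrl.movep(GW(0,0,.15),rv(GA))
ctrl.line_to(GW(0,0,.08),v=.2)
print(ctrl.line_to(GW(0,0,.05),v=.08,force_limit=8))
ctrl.command_gripper(0,effort=45);ctrl.hold(.2)
print(ctrl.read_opening(),ctrl.read_grip_force(),ctrl.read_contact_force(),ctrl.read_ee_pos())
ctrl.line_to(GW(.110,0,.05),v=.06);ctrl.hold(.3)
print(ctrl.read_opening(),ctrl.read_contact_force(),ctrl.read_ee_pos(),ctrl.read_time())
for n in("top","scene","wrist"):
    c=imaging.capture(n);pickle.dump(c,open(f"d2{n}.pkl","wb"));cv2.imwrite(f"pics/p2{n}.png",c["img"][:,:,::-1])
a=cv2.imread("pics/p2top.png")[135:235,100:260];b=cv2.imread("pics/p2scene.png")[180:300,160:320]
a=cv2.resize(a,(400,250),interpolation=2);b=cv2.resize(b,(400,300),interpolation=2)
w=cv2.imread("pics/p2wrist.png");o=np.zeros((600,800,3),np.uint8);o[:250,:400]=np.clip(a*1.4,0,255);o[:300,400:]=b;o[300:,:373]=cv2.resize(w,(373,280))[:, :];cv2.imwrite("pics/m2.png",o) if 0 else None
o=np.zeros((600,800,3),np.uint8);o[:250,:400]=np.clip(a*1.4,0,255);o[:300,400:]=b;o[300:,:400]=cv2.resize(w,(400,300));cv2.imwrite("pics/m2.png",o)
E
```

```text
True [0.51976489 0.30728937 0.01893066]
False
0.021085049658552787 45.001323223114014 [-1.6087001  -0.99684358  4.11795267] [ 0.57030852 -0.02676317  0.05015657]
0.021204143923762693 [-3.57656138 -6.81551292  5.81092885] [0.57038099 0.08233147 0.05012143] 21.05Traceback (most recent call last):
  File "<stdin>", line 19, in <module>
ValueError: could not broadcast input array from shape (280,373,3) into shape (300,373,3)
```

```bash
python3 - <<'E'
import cv2,numpy as np
a=cv2.imread("pics/p2top.png")[135:235,100:260];b=cv2.imread("pics/p2scene.png")[190:265,190:290]
w=cv2.imread("pics/p2wrist.png")
o=np.zeros((600,800,3),np.uint8);o[:250,:400]=np.clip(cv2.resize(a,(400,250))*1.4,0,255);o[:300,400:]=cv2.resize(b,(400,300),interpolation=2);o[300:,:400]=cv2.resize(w,(400,300));
cv2.imwrite("pics/m2.png",o)
E
```

```text
(no output)
```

View pics/m2.png

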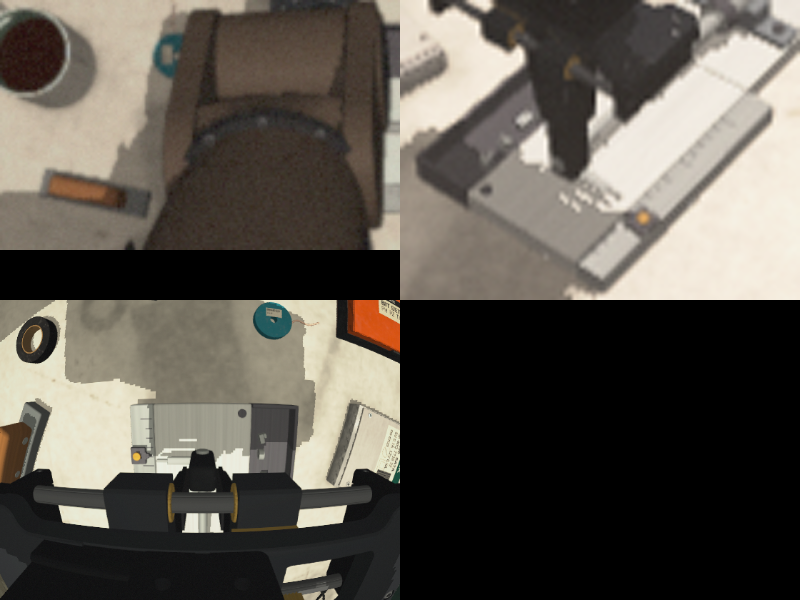

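The scraper stands upright on the bench at (95,190). The wrist view shows the index screw at (137,455) and the pointer beside it, so I'll zoom in there.

```bash
python3 - <<'E'
import cv2,numpy as np
w=cv2.imread("pics/p2wrist.png")[140:250,170:330]
cv2.imwrite("pics/w2.png",cv2.resize(w,(800,550),interpolation=cv2.INTER_CUBIC))
E
```

```text
(no output)
```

View pics/w2.png

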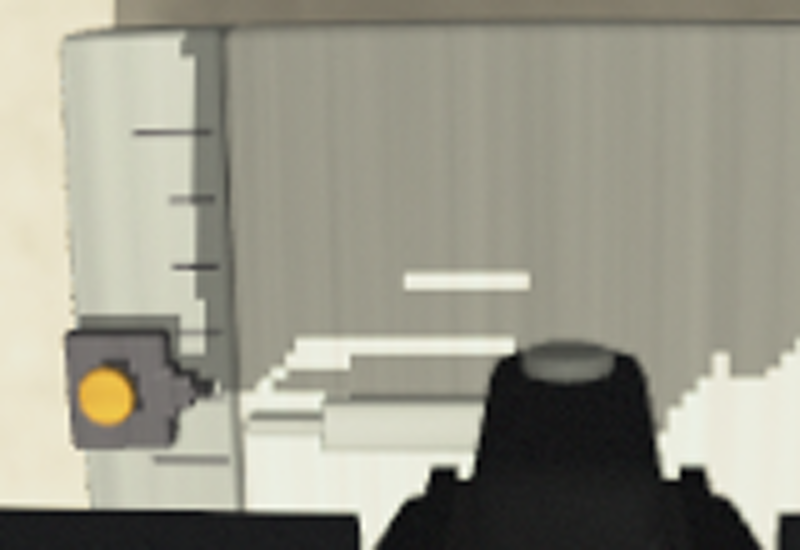

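The pointer tip is at crop (250,415) and the index wedge tip at (218,388), so the rod needs a few more mm. I'll convert with fisheye rays and check against the plate's end edge.

```bash
cat >> h.py <<'E'
def fonz(c,u,v,z):
    x,y=(u-c["cx"])/c["fx"],(v-c["cy"])/c["fy"];r=np.hypot(x,y)
    d=c["T"][:3,:3]@np.array([x/r*np.sin(r),y/r*np.sin(r),np.cos(r)]);o=c["T"][:3,3];return o+d*(z-o[2])/d[2]
E
python3 - <<'E'
from h import *
c=pickle.load(open("d2wrist.pkl","rb"));R,t,_=pickle.load(open("g.pkl","rb"))
print("cam",(R.T@(c["T"][:2,3]-t)).round(3),c["T"][2,3].round(3))
for n,x,y,z in(("ptr",250,415,.031),("idx@20",218,388,.02),("idx@24",218,388,.024),("idx@28",218,388,.028),("screw",105,396,.029),("tabL",120,331,.028),("tabR",128,447,.028),("edge165/50",230,27,.02),("edge165",500,22,.02),("tick1",172,131,.02),("tick2",192,200,.02),("tick5",192,460,.02)):
    print(n,(R.T@(fonz(c,170+(x+.5)/5-.5,140+(y+.5)/5-.5,z)[:2]-t)*1e3).round(1))
E
```

```text
cam [ 0.176 -0.   ] 0.252
ptr [112.9  45.9]
idx@20 [113.9  52.9]
idx@24 [115.  52.]
idx@28 [116.1  51.1]
screw [115.  68.]
tabL [124.5  65.3]
tabR [107.   65.3]
edge165/50 [167.6  49. ]
edge165 [167.6  10.1]
tick1 [152.6  58.1]
tick2 [142.4  55.5]
tick5 [102.6  57.6]
```

```bash
python3 - <<'E'
from h import *
from rig import ctrl,imaging
ctrl.line_to(GW(.1128,0,.05),v=.02);ctrl.hold(.4);print(ctrl.read_ee_pos(),ctrl.read_time())
c=imaging.capture("wrist");pickle.dump(c,open("d3.pkl","wb"))
w=c["img"][190:245,180:260,::-1]
cv2.imwrite("pics/w3.png",cv2.resize(w,(800,550),interpolation=cv2.INTER_CUBIC))
E
```

```text
[0.57038127 0.08512792 0.05012956] 21.8917
```

View pics/w3.png

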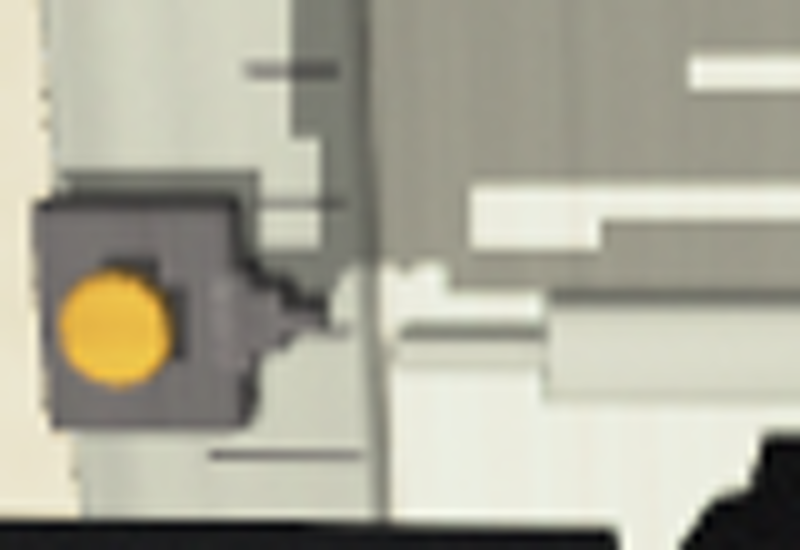

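The index top face spans rows 205–427, with the wedge tip at about (335,316–328). The pointer bar's top face spans rows 340–370 at columns 400–545, with its dark strip being the +x side face. So the pointer is still slightly short.

```bash
python3 - <<'E'
from h import *
c=pickle.load(open("d3.pkl","rb"));R,t,_=pickle.load(open("g.pkl","rb"))
g=lambda x,y,z:(R.T@(fonz(c,180+(x+.5)/10-.5,190+(y+.5)/10-.5,z)[:2]-t)*1e3).round(1)
for n,x,y,z in(("ptr31",400,355,.031),("ptr33",400,355,.033),("ptrtop edge",470,340,.031),("ptr low edge",470,370,.031),("ptr strip bottom",470,322,.031),("arm",650,303,.033),("arm",650,400,.033),("idx",335,316,.028),("idx lo",340,328,.028),("tab",45,205,.028),("tab",50,427,.028),("tabbot",60,172,.02),("tick110",290,455,.02),("tick120",300,203,.02),("tick130",300,70,.02),("screw",115,328,.030)):print(n,g(x,y,z))
g0=cv2.cvtColor(c["img"],cv2.COLOR_RGB2GRAY)[216:232,206:238]
print(g0)
E
```

```text
ptr31 [113.8  46. ]
ptr33 [114.4  45.6]
ptrtop edge [115.   40.8]
ptr low edge [112.7  40.9]
ptr strip bottom [116.3  40.8]
arm [118.3  27.5]
arm [111.2  27.7]
idx [115.9  51.3]
idx lo [115.  51.]
tab [124.2  72.9]
tab [107.1  73.9]
tabbot [124.8  74.1]
tick110 [102.6  57.4]
tick120 [122.4  55.4]
tick130 [132.5  54.9]
screw [115.4  67.6]
[[ 99 116 116 124 123 122 122 122 129 146 124 120 179 179 152 178 201 204
  177 155 156 154 151 151 150 152 154 157 154 154 153 149]
 [ 64  82  84 108 123 123 123 130 171 182 147 145 219 221 202 221 235 236
  204 154 155 153 151 152 152 152 154 157 155 154 154 149]
 [ 57  62  48  75 115 115 115 139 204 191 148 153 222 231 234 234 235 236
  204 154 156 154 152 151 152 152 154 157 154 142 140 136]
 [ 97 100  54  54  83  81  96 174 203 193 148 153 221 231 234 234 234 236
  222 206 207 206 203 203 201 202 204 205 163 118 112 110]
 [115 118  66  57  60  53  77 188 204 195 151 153 220 230 235 235 234 236
  236 235 236 236 234 235 234 234 235 236 187 152 147 146]
 [115 119 101  97  96  87  91 187 204 196 154 155 219 230 230 224 225 226
  227 226 227 226 225
[... 668 characters left out ...]
5 206 206 205 206 192 217 217 218]
 [183 205 205 205 204 204 203 202 204 202 170 136 165 223 225 224 224 225
  226 224 224 224 223 223 223 222 223 224 186 213 217 216]
 [183 205 206 204 204 204 202 203 203 202 174 140 165 227 235 234 235 236
  236 235 236 236 235 234 234 234 235 236 201 212 215 216]
 [180 204 206 205 204 203 202 203 202 201 176 140 157 226 235 235 234 236
  236 236 236 236 234 234 234 234 235 236 201 205 207 207]
 [183 204 205 204 204 203 202 202 204 200 179 141 150 225 234 234 234 236
  236 236 236 236 234 234 234 234 235 236 222 221 223 220]
 [190 204 204 205 203 203 202 202 201 201 181 144 146 224 234 234 234 235
  236 236 236 236 235 235 235 234 235 236 236 235 236 234]]
```

Relative to the plate's ticks (read 2.5 mm high in this view), the index is at about 113.2 mm. The pointer is at about 111.9 mm, which agrees with the TCP travel from home. I'll pull 1.3 mm more and check again.

```bash
python3 - <<'E'
from h import *
from rig import ctrl,imaging
ctrl.line_to(GW(.1141,0,.05),v=.02);ctrl.hold(.5);R,t,_=pickle.load(open("g.pkl","rb"))
print(R.T@(ctrl.read_ee_pos()[:2]-t),ctrl.read_time(),ctrl.read_contact_force(),ctrl.read_opening(),ctrl.read_grip_force())
c=imaging.capture("wrist");pickle.dump(c,open("d4.pkl","wb"))
w=c["img"][190:245,180:260,::-1]
cv2.imwrite("pics/w4.png",cv2.resize(w,(800,550),interpolation=cv2.INTER_CUBIC))
E
```

```text
[0.11319158 0.00030741] 22.6917 [-4.21256874 -7.42813876  6.39208044] 0.020839504703702216 45.006253123283386
```

View pics/w4.png

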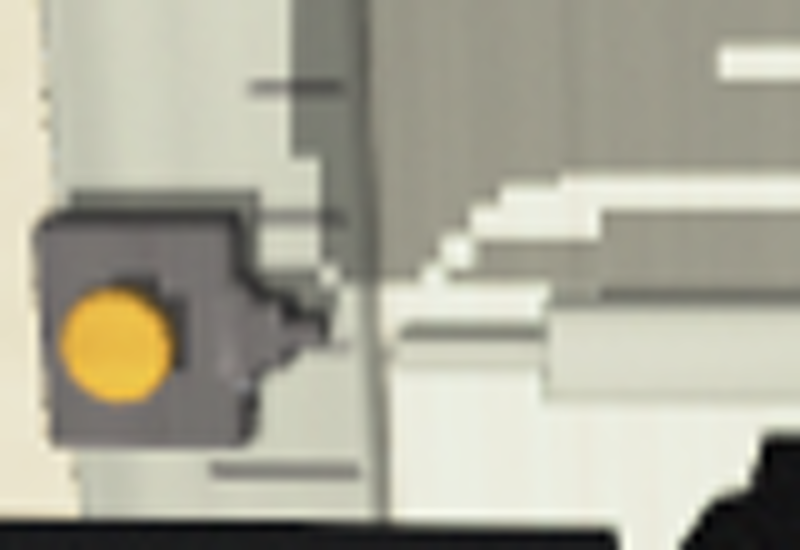

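The tab's mid row is now about 331 and the pointer's top centre about 355. With the height parallax removed, that leaves roughly 0.4 mm. I'll make that last nudge and hand in while holding.

```bash
python3 - <<'E'
from h import *
from rig import ctrl,ticket
ctrl.line_to(GW(.1145,0,.05),v=.02);ctrl.hold(.5)
print(ctrl.read_ee_pos(),ctrl.read_grip_force(),ctrl.read_time());print(ticket.sign_off())
E
```

```text
[0.57038016 0.08683137 0.05013447] 45.00635325908661 23.4917
the job is handed in; nothing more can be done
None
```

The job is handed in at 23.5 s of robot time: all four chips are in the trough, the scraper is upright on the bench, and the rod is held at the index tab to within about 0.5 mm by my estimate; I took no picture after the last 0.4 mm nudge.

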